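# Set up the spiralizer after washing

### The job

The spiralizer has been washed and its blade plates have dried in the wire rack. Swing its red-handled clamp back, slide the orange ribbon plate up out of the rack and lower it fully home into the machine's blade slot, then swing the clamp over centre onto it and set the thickness dial to 4, that is four clicks clockwise from its red zero mark. Put every other plate that is in the rack away, upright and fully down, in a slot of its own in the storage caddy (the caddy stays upright on the worktop); the blades are sharp and brittle, so let no plate fall over, and leave the onion, the garlic and the salt shaker alone.

Things in the scene. Friction and masses are not known exactly. Their poses are not given: they have to be found in the camera images.
- spiralizer: White countertop spiralizer, fixed to the worktop: deck 235 x 146 mm, 30 mm high. Origin on the worktop under the middle of its blade slot; x axis from the open outlet end (robot side) to the carriage and crank (top 118 mm high, 80 to 174 mm from the slot), y to the clamp side, z up.
- machine_slot (a point): Middle of the sill (36 mm above the worktop); axes as the machine's. A plate that is home stands here: origin at this point, faces along x. Its two edges run in grooves 9.4 mm wide between pairs of 10 mm posts with rounded tops (118 mm above the worktop, mouth about 19 mm); groove bottoms 109 mm apart. Uprights 120 mm high.
- clamp (a joint): Toggle clamp on the +y upright, hinged about the machine's x at clamp_hinge. -0.10 = shut on the empty slot (start), 0 = shut on a plate that is home, 1.90 = fully back. Sprung over centre: below 0.95 it snaps shut, above it snaps open by itself; the handle needs about 3 N. Growing values swing the handle from upright outward to the machine's +y.
- clamp_handle (a point): Middle of the clamp's red handle bar, a cylinder 16 mm thick, 32 mm long along the machine's x, 62 mm from the hinge: straight above the hinge at joint 0, straight out to +y at 1.57. Can be pinched over its two ends (32 mm) from above; it turns between the fingers. The point turns with the clamp.
- clamp_hinge (a point): The clamp's hinge: 76 mm to the machine's +y from the slot's middle, 150 mm above the worktop. Shut, the steel arm reaches 52 mm from here towards -y, its rubber foot pressing on the plate's shoulder 41 mm from the hinge; swung back, the arm stands up.
- dial (a joint): Thickness dial, vertical axis, on the housing at the machine's -y side. Clicks into rest every 0.4 rad: 0 = red zero mark (end stop), 0.4 = 1, 0.8 = 2, 1.2 = 3, 1.6 = 4, 2.0 = 5, 2.4 = 6 (end stop). Grows clockwise seen from above; when released it snaps to the nearest click (detent torque about 0.04 N m).
- dial_grip (a point): On the dial's axis, 99 mm above the worktop, 9 mm below the top of its black grip bar (46 mm long, 11 mm wide, 25 mm high), which lies along this point's x axis and turns with the dial; the end with the red line is the pointer (+x). At zero it points 1.2 rad anticlockwise of the machine's x. Housing top: 75 mm high, 88 x 86 mm, red mark at zero, six white marks.
- drying_rack: Fixed wire drying rack 226 x 128 mm, left or right of the machine; origin under its middle, x along the row of four slots at x = -75, -25, 25, 75 mm. Plates stand with their origin 12 mm above the worktop, faces along x, between wire hoops (top 68 mm above the worktop).
- caddy: Loose pale storage caddy 212 x 120 x 60 mm, 0.6 kg, empty at the start, on the other side of the machine; origin under its middle, x along its four slots at x = -75, -25, 25, 75 mm. A stored plate's faces lie along x, its origin 8 mm above the underside; its edges run between ribs 9.4 mm apart (round tops at 58 mm, mouth 17 mm); walls 110 mm apart inside. May get knocked aside.
- plate_orange: The ribbon plate for the machine: blade plate with a plastic frame in orange, steel-faced: 6 mm thick (x is the normal), 100 mm wide (y), 95 mm high to the shoulders, with a pull tab 32 mm wide, 8 mm thick in the middle of the top edge up to 123 mm; 55 to 115 g. Origin: middle of the bottom edge, z up. Starts in any slot of the drying rack.
- plate_green: Another blade plate with a plastic frame in green, steel-faced: 6 mm thick (x is the normal), 100 mm wide (y), 95 mm high to the shoulders, with a pull tab 32 mm wide, 8 mm thick in the middle of the top edge up to 123 mm; 55 to 115 g. Origin: middle of the bottom edge, z up. Starts in any slot of the drying rack, or is absent (None).
- plate_blue: Another blade plate with a plastic frame in blue, steel-faced: 6 mm thick (x is the normal), 100 mm wide (y), 95 mm high to the shoulders, with a pull tab 32 mm wide, 8 mm thick in the middle of the top edge up to 123 mm; 55 to 115 g. Origin: middle of the bottom edge, z up. Starts in any slot of the drying rack, or is absent (None).
- plate_white: Another blade plate with a plastic frame in white, steel-faced: 6 mm thick (x is the normal), 100 mm wide (y), 95 mm high to the shoulders, with a pull tab 32 mm wide, 8 mm thick in the middle of the top edge up to 123 mm; 55 to 115 g. Origin: middle of the bottom edge, z up. Starts in any slot of the drying rack, or is absent (None).
- onion: Red onion, 78 x 78 x 84 mm, bystander.
- garlic: Garlic bulb, 60 x 57 x 58 mm, bystander.
- salt_shaker: Glass salt shaker with grey cap, 44 mm thick, 90 mm high, bystander.

How it is judged:
By the outcome, as a careful person would: the job done as asked, in the order asked, and still so for the second after the job is handed in, with the robot touching nothing.
Of plate_green, plate_blue, plate_white only 1 to 3 are there at a start; the rules pass over those that are not, and their reading is None.
At some moment in a run one of caddy may be knocked a few centimetres aside while the robot is not near it.
Once in a run the grip may slacken for a moment while it holds something.
It also fails if it takes over 210 s, if anything falls off the work surface, if the arm or the gripper's body presses on something with over 40 N, if the wrist force passes 120 N, or if a joint passes its speed limit or range.

### The arm

A 7-joint arm with a two-finger parallel gripper is mounted at the origin on a cart in front of the work surface, level with it; the furniture and walls round the work are solid. World frame = base frame: x ahead of the robot, y to its left, z up, the work surface at z = 0. Lengths are in mm, angles in rad, forces in N, time in s.
With the tool pointing down it reaches from about 400 to 875 mm from the base axis. Payload 4.4 kg.
Tool frame: the origin (TCP) lies on the centre line of the jaws, within the pads' length; the fingertips stand 25 mm ahead of it and the grasp point (between the pads) lies 6 mm ahead of it (ctrl.finger_overhang is the distance from the TCP to the fingertips, in mm); z points along the fingers, y is the line along which they close (so a half turn about z gives the same grasp; the last joint's range is limited). The gripper opens to 85 mm and grips with 20 to 120 N. Pads are 22 mm wide; open, the fingers measure 114 mm over their backs; the gripper's body (76 mm by 85 mm) begins 54 mm behind the grasp point. The pads swing forward as they close: fully open they stand 13 mm farther back than shut.
Start: joints at [1.245, 0.628, 0.038, 1.517, -0.027, 0.996, -0.02], TCP at [167.003, -628.194, 256.313] pointing down, gripper open.
Joint ranges: [-3.06, 3.06], [-0.37, 2.12], [-1.25, 1.32], [0.18, 2.47], [-1.1, 4.24], [0.23, 1.98], [-2.94, 2.94]. Speed limits (rad/s): [2.57, 2.57, 3.14, 3.14, 3.14, 3.14, 3.14].

### API

Orientations are given as [roll, pitch, yaw] about the fixed x, y, z axes, in that order (R = Rz(yaw) Ry(pitch) Rx(roll)).
In Python, from cell import ctrl gives the robot as it stands. The module is installed in compiled form; this text tells all that it offers.
- The arm moves only by the tool play_rows, never from a script. Its argument "targets" is a list of rows, each a list of 5 numbers: the closure, from 0 (fully open) to 1 (shut), then the shift along the tool's x, y, z in cm, then the turn about the tool's z in degrees. In form: [[gripper, dx, dy, dz, spin], ...]. A call has 1 to 10 rows; each row is the pose to reach, as a shift and turn from the pose commanded when the call began, along the tool's axes at that moment; what a row does not reach only later rows make up. A row lasts 1/10 s, in which the tool goes at most 50 mm and 8.59 degrees, less where a joint would pass 70% of its speed; a pose out of reach is approached as far as the arm can. A call with a gripper value outside its range is refused whole. The fingers move at their own pace and stop on an object; the grip force is fixed at half the most. Time passes only in rows, so rows that repeat a pose let the fingers close. It gives the time, the measured TCP pose, the force, the opening and the grip force at its end, in the units of the state.
- ctrl.read_state(): the state, without advancing time (a new reading comes with each control period).
- ctrl.get_image(name): name is "side" or "top" or "wrist"; returns (picture, depth): 384x512x3 uint8, red, green, blue; 384x512 float32, mm along the optical axis (not along the pixel's ray), 0 where there is no reading.
- ctrl.calibration(name): a dict with "vfov" (degrees; the focal length in pixels is half the picture's height over the tangent of half this angle, whatever the lens; pixels are square), "cx", "cy" (the principal point, pixels), "extrinsics" (4x4, takes a point from camera to world coordinates); the wrist camera has in their place "mount" (4x4, takes a point from camera to tool coordinates, whose origin is the TCP and whose axes are the flange's). Camera axes: x right, y down, z forward; pixel columns grow to the right and rows downward; lengths in mm; the calibration is good to about 2 mm. The wrist camera is an equidistant fisheye: a pixel r from the principal point sees the ray r / f radians off the axis. A picture is of the moment at which its call begins: read the wrist's pose just before it. calibration takes no time and is no camera call.
- ctrl.finish_job(): hands the job in; it is judged then, once.
Trained networks look in the newest picture that a camera, given by its name, has taken for a name from the list of things; names that differ only in an ending like _2 or _b are one class to them, and where a whole thing is asked for, a point or a joint stands for the part that bears it (a point fixed in the world has none). Each returns a list of dicts, best first, with "confidence" (0 to 1); they miss things now and then, are a little off and sometimes report something else, mostly with a low value. They report only what shows in the picture. A call takes as long as a camera call.
- ctrl.search_frame(camera, name): "bbox" ([left, top, right, bottom] in pixels, round what is visible of it).
- ctrl.trace(camera, name): "pixels" (384x512 bool, what is visible of it) and "bbox" ([left, top, right, bottom] in pixels, round what is visible of it).
The state is a dict: "clock": time; "qpos": joint angles; "qd": joint speeds; "tau": joint torques, N m; "eef_pos": TCP position; "tool_rot": TCP orientation; "force": force on the tool from outside, world axes, zero at the start; "torque": the same for the moment, N m; "width": finger opening in mm; "gripper_force": force on a finger pad.
Only numpy, scipy, OpenCV 4.12 (cv2) and the standard library are available. Lean on these libraries where they do the work, as an engineer would, in place of code of your own. Each camera call takes 0.05 s, during which the arm holds its last target. There are 200 camera calls.

## Working session

There is one attempt and no reset: what is moved stays moved. The work goes in short steps, Python scripts to look and compute and a tool call to move; the robot and the scene stay as the last step left them, time stands still between calls to the robot, and variables do not carry over. Pictures are saved under pics/ and viewed, at most 14 in all, crops included, and the job is handed in when it is done.

Besides the shell and the picture viewer there is one more tool, called after ">>>" as name(argument=value, ...) on one line, values as JSON. play_rows: Moves the arm, as the interface text tells. Its arguments: {"type":"object","properties":{"targets":{"type":"array"}},"required":["targets"]}

```bash
mkdir -p pics
cat > h.py <<'E'
import numpy as np, cv2
from cell import ctrl
from scipy.spatial.transform import Rotation as R
def cloud(name):
    im,d=ctrl.get_image(name); c=ctrl.calibration(name)
    f=im.shape[0]/2/np.tan(np.radians(c['vfov'])/2)
    v,u=np.mgrid[:im.shape[0],:im.shape[1]]
    if name=='wrist':
        s=ctrl.read_state(); T=np.eye(4); T[:3,:3]=R.from_euler('xyz',s['tool_rot']).as_matrix(); T[:3,3]=s['eef_pos']
        E=T@c['mount']; a=(u-c['cx'])/f; b=(v-c['cy'])/f; r=np.hypot(a,b)+1e-9
        k=np.tan(np.minimum(r,1.5))/r; P=np.stack([a*k*d,b*k*d,d],-1)
    else:
        E=np.array(c['extrinsics']); P=np.stack([(u-c['cx'])/f*d,(v-c['cy'])/f*d,d],-1)
    W=P@E[:3,:3].T+E[:3,3]; W[(d<=0)]=np.nan
    return im,d,W
def save(im,n): cv2.imwrite('pics/'+n,im[:,:,::-1])
E
python3 - <<'E'
from h import *
s=ctrl.read_state();print({k:np.round(v,3) for k,v in s.items()})
for c in ('top','side'):
    im,d,W=cloud(c);save(im,c+'0.png');np.save(c+'0.npy',W)
    print(c,np.round(ctrl.calibration(c)['extrinsics'],2).tolist())
    for n in ('spiralizer','clamp','clamp_handle','dial','dial_grip','drying_rack','caddy','plate_orange','plate_green','plate_blue','plate_white','onion','garlic','salt_shaker'):
        for r in ctrl.trace(c,n)[:2]:
            w=W[r['pixels']];print(n,round(r['confidence'],2),np.round(r['bbox']),np.round(np.nanmedian(w,0)),np.round(np.nanpercentile(w,98,axis=0)))
E
```

```text
{'clock': np.float64(0.0), 'qpos': array([ 1.245,  0.629,  0.038,  1.518, -0.027,  0.996, -0.02 ]), 'qd': array([ 0.   , -0.001, -0.001,  0.002,  0.001,  0.001, -0.   ]), 'tau': array([ 1.0000e-03, -5.6341e+01,  1.2260e+00, -1.9344e+01,  1.1000e-02,
        1.1000e-02,  0.0000e+00]), 'eef_pos': array([ 166.854, -627.622,  255.377]), 'tool_rot': array([-3.14,  0.  ,  0.26]), 'force': array([0.124, 0.653, 0.345]), 'torque': array([-0.022, -0.006, -0.006]), 'gripper_force': np.float64(0.0), 'width': np.float64(85.421)}
top [[-0.02, -0.99, 0.14, 354.17], [-1.0, 0.02, -0.0, -2.77], [0.0, -0.14, -0.99, 1580.3], [0.0, 0.0, 0.0, 1.0]]
spiralizer 0.65 [209. 152. 293. 222.] [574.   2.  36.] [707.  90. 155.]
clamp 0.54 [211. 188. 232. 201.] [545.  80. 183.] [558.  99. 223.]
clamp 0.49 [196. 235. 222. 257.] [405. 107.  53.] [442. 144.  73.]
clamp_handle 0.69 [210. 189. 231. 196.] [545.  80. 160.] [563. 106. 224.]
dial 0.7 [270. 187. 286. 203.] [ 556. -109.   85.] [581. -86. 112.]
dial_grip 0.61 [269. 186. 288. 203.] [ 556. -109.   85.] [582. -84. 112.]
drying_rack 0.9 [128. 186. 173. 256.] [504.
[... 1010 characters left out ...]
0.84 [168. 269. 276. 362.] [508. 341.  11.] [609. 389.  69.]
caddy 0.71 [298. 159. 365. 199.] [ 485. -340.   27.] [ 601. -250.   60.]
caddy 0.16 [249. 184. 265. 212.] [542.  90. 186.] [666. 100. 220.]
plate_orange 0.92 [224. 289. 260. 339.] [420. 334.  79.] [429. 377. 135.]
plate_green 0.8 [205. 273. 244. 329.] [470. 329.  80.] [534. 370. 135.]
plate_blue 0.63 [171. 269. 275. 362.] [517. 342.  11.] [606. 389.  68.]
plate_white 0.68 [185. 209. 202. 237.] [729. 147.  49.] [805. 158.  89.]
onion 0.88 [284. 252. 312. 279.] [396. 128.  51.] [434. 150.  73.]
garlic 0.58 [309. 232. 328. 250.] [390.  14.  34.] [417.  31.  50.]
garlic 0.51 [297. 156. 365. 201.] [ 486. -344.   28.] [ 600. -250.   60.]
```

Run:
```python
import cv2,numpy as np
a=cv2.imread('pics/top0.png')[120:280,90:400];b=cv2.imread('pics/side0.png')[140:375,140:400]
a=cv2.resize(a,(800,413),interpolation=cv2.INTER_CUBIC)
cv2.imwrite('pics/a.png',a);cv2.imwrite('pics/b.png',cv2.resize(b,(660,597),interpolation=cv2.INTER_CUBIC))
```

```text
(no output)
```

View pics/a.png

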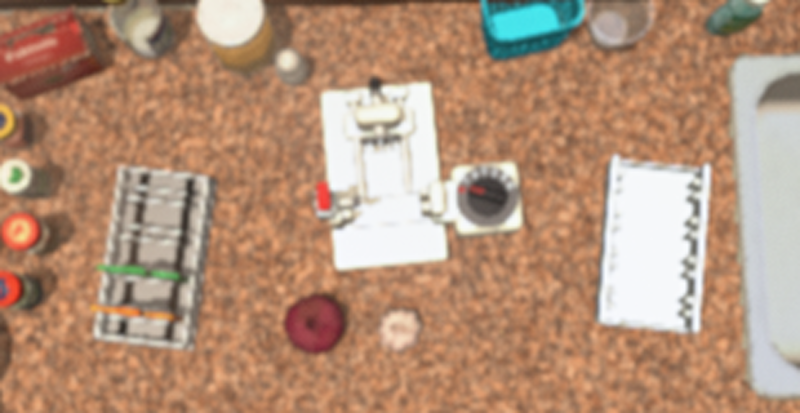

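View pics/b.png

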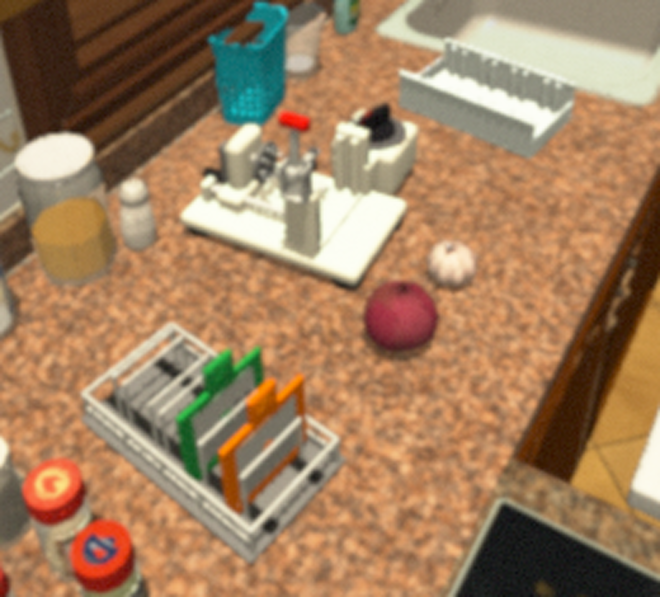

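The top view shows the rack on the left, with orange at crop (135,313) and green at (140,272). The machine is in the middle with its red handle at (323,197) and the dial at (487,195). The caddy is on the right at (655,245). Only the orange and green plates are in the rack.

```bash
cat >> h.py <<'E'
def rect(W,x0,x1,y0,y1,z0,z1,m=None):
    k=(W[...,0]>x0)&(W[...,0]<x1)&(W[...,1]>y0)&(W[...,1]<y1)&(W[...,2]>z0)&(W[...,2]<z1)
    if m is not None:k&=m
    p=W[k][:,:2].astype(np.float32)
    if len(p)<5: return None
    c,s,a=cv2.minAreaRect(p); return len(p),np.round(c,1),np.round(s,1),round(a,1),np.round(np.nanmedian(W[k],0),1)
def go(x,y,z,yaw,s=None):
    s=s or ctrl.read_state(); Rm=R.from_euler('xyz',s['tool_rot']).as_matrix()
    d=Rm.T@(np.array([x,y,z])-s['eef_pos'])/10; e=np.degrees(s['tool_rot'][2]-yaw); e=(e+180)%360-180
    print('go',np.round(d,2),'spin',round(e,1))
E
python3 - <<'E'
from h import *
for c in ('top','side'):
    W=np.load(c+'0.npy'); im=cv2.imread(f'pics/{c}0.png')
    b,g,r=[im[...,i].astype(int) for i in range(3)]
    print(c,'deck',rect(W,400,800,-70,95,22,50))
    print('hi posts',rect(W,480,640,-75,95,105,128))
    print('caddy',rect(W,380,680,-400,-200,35,70))
    print('rack',rect(W,350,680,240,420,50,75,))
    print('orange',rect(W,350,680,240,420,80,145,(r>g+40)&(r>b+60)), rect(W,350,680,240,420,112,145,(r>g+40)&(r>b+60)))
    print('green',rect(W,350,680,240,420,80,145,(g>r+30)&(g>b+30)),rect(W,350,680,240,420,112,145,(g>r+30)&(g>b+30)))
    print('red',rect(W,480,640,50,130,170,235,(r>g+60)))
    print('dialred',rect(W,480,640,-160,-60,80,130,(r>g+40)))
    print('dialdark',rect(W,480,640,-160,-60,100,130,(r<100)))
    print('hous',rect(W,480,640,-180,-60,60,80))
E
```

```text
top deck (2345, array([561.3,  14.2]), array([160.1, 322.6]), 89.7, array([580.2,  15.4,  30.7]))
hi posts (170, array([582.,  21.]), array([106.8, 148.8]), 4.1, array([551.5, -28. , 117.6]))
caddy (578, array([ 497. , -322.3]), array([125.5, 211.5]), 83.0, array([ 495.1, -364.5,   56.8]))
rack (255, array([496.4, 318.2]), array([100.3, 172.7]), 86.2, array([482.6, 315. ,  66.4]))
orange (73, array([422.1, 327. ]), array([100. ,   8.2]), 83.4, array([421.5, 322.7, 109.1])) (33, array([423.5, 340.9]), array([60.9,  7.8]), 84.4, array([421.6, 325.5, 132.3]))
green (63, array([470.6, 320.5]), array([96.5,  7. ]), 84.2, array([470.3, 318.2, 107.5])) (24, array([470.8, 321.9]), array([29.6,  6.6]), 88.6, array([470.6, 320.2, 134.7]))
red (51, array([544.1,  85.6]), array([12.3, 30.6]), 89.3, array([544.1,  85.3, 217.9]))
dialred (16, array([562. , -96.2]), array([16.3,  6.6]), 83.5, array([561.7, -96.2, 108.3]))
dialdark (36, array([ 557.9, -111.2]), array([44.5, 11.4]), 73.9, array([ 555.6, -116.7,  108.1]))
hous (541, array([ 557.9, -106. ]), array([88.9, 95.3]), 4.7, array([ 552.5, -10
[... 438 characters left out ...]
rray([100.1,   8.9]), 81.0, array([420.1, 332. , 106.6])) (130, array([421.3, 328.4]), array([32.2,  8.8]), 76.7, array([419.7, 330.2, 128.6]))
green (339, array([471. , 321.5]), array([100. ,   9.2]), 80.8, array([469.6, 326.7, 106.6])) (115, array([470.9, 321.9]), array([30.3,  8.9]), 77.8, array([469.1, 324.3, 127.8]))
red (79, array([544.1,  87.1]), array([31.5, 16.3]), 1.9, array([541.1,  90. , 215.4]))
dialred (12, array([ 558.5, -111.1]), array([45.3, 11.9]), 72.6, array([ 559.6, -102.2,  106.8]))
dialdark (29, array([ 555.4, -105.6]), array([39.9,  4.7]), 73.1, array([ 555.7, -107. ,  105.2]))
hous (238, array([ 556.9, -104.6]), array([87.2, 90.8]), 1.8, array([529.1, -98.2,  73.9]))
```

Run:
```python
from h import *
go(543.8,86,320,np.radians(94))
```

```text
go [ 54.76 -59.35  -6.37] spin -79.1
```

>>> play_rows(targets=[[0, 20, -22, -6.5, -30], [0, 54.8, -59.3, -6.5, -79], [0, 54.8, -59.3, -6.5, -79], [0, 54.8, -59.3, -6.5, -79], [0, 54.8, -59.3, -6.5, -79], [0, 54.8, -59.3, -6.5, -79], [0, 54.8, -59.3, -6.5, -79], [0, 54.8, -59.3, -6.5, -79], [0, 54.8, -59.3, -6.5, -79], [0, 54.8, -59.3, -6.5, -79]])

```text
clock: 2.5
eef_pos: [400.1, -186.4, 299.7]
tool_rot: [3.141, 0.001, 1.642]
force: [0.6, -1.6, -0.8]
width: 85.5
gripper_force: 0.0
```

Run:
```python
from h import *
go(543.8,86,320,np.radians(94))
```

```text
go [26.15 16.27 -2.03] spin 0.1
```

>>> play_rows(targets=[[0, 26.1, 16.3, -2.0, 0], [0, 26.1, 16.3, -2.0, 0], [0, 26.1, 16.3, -2.0, 0], [0, 26.1, 16.3, -2.0, 0], [0, 26.1, 16.3, -2.0, 0], [0, 26.1, 16.3, -2.0, 0], [0, 26.1, 16.3, -2.0, 0], [0, 26.1, 16.3, -2.0, 0], [0, 26.1, 16.3, -2.0, 0]])

```text
clock: 3.4
eef_pos: [543.8, 81.7, 318.8]
tool_rot: [-3.14, 0.002, 1.637]
force: [-0.1, 0.4, -0.7]
width: 84.9
gripper_force: 0.0
```

Run:
```python
from h import *
im,d,W=cloud('wrist');save(im,'w1.png')
b,g,r=[im[...,i].astype(int) for i in (2,1,0)]
print('red',rect(W,480,640,30,150,170,235,(r>g+60)&(r>b+60)))
print('posts',rect(W,480,620,-60,70,105,128))
print('hi',rect(W,480,620,-60,70,112,128))
go(543.8,86,320,np.radians(94))
```

```text
red (750, array([544.1,  85. ]), array([31. , 14.8]), 3.9, array([543.8,  86.3, 219.7]))
posts (630, array([576.4,   7.5]), array([ 86., 125.]), 0.3, array([553.2, -40.7, 118.9]))
hi (546, array([550.8,   7.3]), array([ 39.2, 124.6]), 3.0, array([553.2, -41.8, 119.6]))
go [ 0.49  0.04 -0.12] spin -0.3
```

View pics/w1.png

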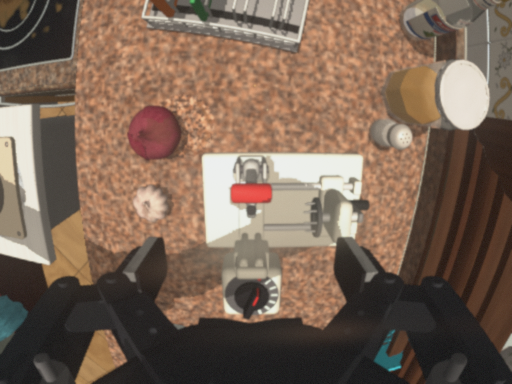

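>>> play_rows(targets=[[0, 0.4, 0, 5, 0], [0, 0.4, 0, 10, 0], [0, 0.4, 0, 10, 0], [1, 0.4, 0, 10, 0], [1, 0.4, 0, 10, 0], [1, 0.4, 0, 10, 0], [1, 0.4, 0, 10, 0], [1, 0.4, 0, 10, 0], [1, 0.4, 0, 10, 0]])

```text
clock: 4.35
eef_pos: [544.1, 87.3, 221.3]
tool_rot: [3.14, 0.001, 1.638]
force: [-4.7, -1.1, 8.2]
width: 30.4
gripper_force: 59.8
```

>>> play_rows(targets=[[1, 0.9, 0, 0, 0], [1, 1.85, 0, 0.1, 0], [1, 3.6, 0, 0.75, 0], [1, 5.1, 0, 1.85, 0], [1, 6.1, 0, 3.4, 0], [1, 6.7, 0, 5.1, 0], [1, 6.75, 0, 6.2, 0], [0.5, 6.75, 0, 6.2, 0], [0, 6.75, 0, 6.2, 0], [0, 6.75, 0, 6.2, 0]])

```text
clock: 5.35
eef_pos: [540.2, 154.3, 158.0]
tool_rot: [3.14, 0.0, 1.638]
force: [0.4, -0.1, -0.1]
width: 70.3
gripper_force: 0.0
```

>>> play_rows(targets=[[0, 6.75, 0, 3, 0], [0, 6.75, 0, -1, 0], [0, 6.75, 0, -6, 0], [0, 6.75, 0, -10, 0], [0, 6.75, 0, -10, 0]])

```text
clock: 5.85
eef_pos: [538.2, 224.0, 263.5]
tool_rot: [3.13, -0.004, 1.638]
force: [-0.1, 1.8, 1.0]
width: 85.4
gripper_force: 0.0
```

Run:
```python
from h import *
im,d,W=cloud('side');b,g,r=[im[...,i].astype(int) for i in (2,1,0)]
print('red',rect(W,480,640,50,200,100,235,(r>g+60)&(r>b+60)))
go(421.8,328,290,np.radians(82.3))
```

```text
red (67, array([537.2, 152.1]), array([28.4, 13.5]), 5.6, array([534.9, 154.5, 135. ]))
go [ 11.28 -10.75  -2.98] spin 11.5
```

>>> play_rows(targets=[[0.5, 3, -3, -3, 4], [0.5, 11.3, -10.8, -3, 11.5], [0.5, 11.3, -10.8, -3, 11.5], [0.5, 11.3, -10.8, -3, 11.5], [0.5, 11.3, -10.8, -3, 11.5], [0.5, 11.3, -10.8, -3, 11.5], [0.5, 11.3, -10.8, -3, 11.5]])

```text
clock: 6.6
eef_pos: [421.2, 325.5, 286.5]
tool_rot: [3.141, 0.002, 1.434]
force: [0.5, 0.0, -0.0]
width: 42.8
gripper_force: 0.0
```

```bash
cat >> h.py <<'E'
def masks(im):
    r,g,b=[im[...,i].astype(int) for i in range(3)]
    return (r>g+40)&(r>b+60)&(g>b+15),(g>r+30)&(g>b+30)
E
python3 - <<'E'
from h import *
im,d,W=cloud('wrist');o,g=masks(im);save(im,'w2.png')
for m in (o,g):
    print(rect(W,380,520,260,400,80,145,m),rect(W,380,520,260,400,118,145,m))
s=ctrl.read_state();print(s['eef_pos'],s['width'])
go(421.8,328,132,np.radians(82.3))
E
```

```text
(638, array([422. , 327.7]), array([100.1,   8.7]), 81.8, array([423. , 333.5, 109.7])) (298, array([422.1, 328.1]), array([31.2,  8.7]), 81.8, array([422.5, 329.1, 135.7]))
(702, array([471.2, 321.2]), array([98.2,  7.9]), 82.1, array([471.1, 326.1, 111.1])) (337, array([471.2, 321.1]), array([30.5,  7.9]), 82.1, array([470.3, 322.3, 135.4]))
[421.16195361 325.57572254 286.60808326] 43.13643760267963
go [ 0.27  0.03 15.46] spin -0.1
```

>>> play_rows(targets=[[0.5, 0.25, 0.05, 5, 0], [0.5, 0.25, 0.05, 10, 0], [0.5, 0.25, 0.05, 14, 0], [0.5, 0.25, 0.05, 15.3, 0], [0.5, 0.25, 0.05, 15.3, 0], [1, 0.25, 0.05, 15.3, 0], [1, 0.25, 0.05, 15.3, 0], [1, 0.25, 0.05, 15.3, 0], [1, 0.25, 0.05, 15.3, 0]])

```text
clock: 7.55
eef_pos: [421.8, 330.8, 136.2]
tool_rot: [3.138, -0.003, 1.437]
force: [0.3, -2.0, 7.9]
width: 6.8
gripper_force: 61.2
```

>>> play_rows(targets=[[1, 0, 0, -1, 0], [1, 0, 0, -3, 0], [1, 0, 0, -6, 0], [1, 0, 0, -9, 0], [1, 0, 0, -12, 0], [1, 0, 0, -15, 0], [1, 0, 0, -17, 0], [1, 0, 0, -17, 0]])

```text
clock: 8.35
eef_pos: [421.2, 331.1, 307.8]
tool_rot: [3.137, -0.005, 1.438]
force: [-0.1, 0.6, -0.3]
width: 6.9
gripper_force: 60.1
```

Run:
```python
from h import *
s=ctrl.read_state();print(s['eef_pos'],s['width'],s['force'])
go(440,25,305,np.radians(94.1))
```

```text
[421.21740909 331.09453919 307.80092719] 6.880058569929379 [-0.09427639  0.56921888 -0.31189943]
go [-30.09   5.91   0.16] spin -11.7
```

>>> play_rows(targets=[[1, -2, 0.4, 0, -2], [1, -6, 1.2, 0, -6], [1, -10, 2, 0, -11.7], [1, -14, 2.8, 0, -11.7], [1, -18, 3.6, 0, -11.7], [1, -22, 4.4, 0, -11.7], [1, -26, 5.2, 0, -11.7], [1, -29, 5.8, 0, -11.7], [1, -30.1, 5.9, 0, -11.7], [1, -30.1, 5.9, 0, -11.7]])

```text
clock: 9.35
eef_pos: [438.2, 22.4, 303.7]
tool_rot: [-3.14, 0.0, 1.639]
force: [0.4, 1.4, -1.1]
width: 6.6
gripper_force: 60.0
```

Run:
```python
from h import *
s=ctrl.read_state();print(s['eef_pos'],s['width'],s['tool_rot'])
for c in ('side','top','wrist'):
    im,d,W=cloud(c);o,g=masks(im);save(im,c+'3.png')
    k=o&(W[...,0]>400)&(W[...,0]<500)&(W[...,1]>-50)&(W[...,1]<100)&(W[...,2]>150)
    print(c,rect(W,380,520,-60,120,140,340,o),np.nanpercentile(W[k][:,2],[2,98]) if k.sum()>9 else None)
    print(' hi',rect(W,510,590,-60,85,112,128))
    # post tops, two groups each side
    for y0,y1 in ((-60,-25),(50,85)):
        print('  ',rect(W,525,575,y0,y1,110,119.5),rect(W,525,575,y0,y1,100,130))
go(549.1,16.4,305,np.radians(94.1))
```

```text
[438.24660852  22.37743468 303.67431449] 6.57880147000975 [-3.14014383e+00  2.77075144e-04  1.63892773e+00]
side (261, array([444. ,  23.7]), array([20.5, 95.5]), 6.4, array([434.3,  56.1, 242.6])) [180.95343486 300.37521604]
 hi (111, array([548.1,  17. ]), array([ 38.1, 137.8]), 3.6, array([544.7, -37.6, 118.1]))
   (66, array([551.7, -39. ]), array([38. , 23.7]), 1.7, array([550.9, -39.6, 116.7])) (117, array([551.6, -38.8]), array([38.1, 25.8]), 3.1, array([549.1, -39.1, 114.6]))
   (19, array([530.7,  71.6]), array([ 9. , 26.2]), 19.9, array([529.2,  73.2, 115.3])) (44, array([539.6,  72.9]), array([28.8, 24.1]), 0.4, array([530.3,  79. , 116.9]))
top None None
 hi (125, array([547.9,  13.7]), array([ 37.4, 138.3]), 4.4, array([551.4, -37.4, 118.2]))
   (58, array([551.5, -40.5]), array([36.9, 28.7]), 7.9, array([549.2, -43.7, 116. ])) (94, array([552.2, -41.2]), array([37.4, 28.5]), 3.0, array([551.5, -43.3, 117. ]))
   (24, array([550.9,  70.9]), array([20.2, 26.4]), 80.5, array([551.7,  70.1, 116.3])) (46, array([548.9,  73.6]), array([21.3, 27.1]), 64.9, array([551.3,  74.5, 118.8]))
wrist (2157, array([422.2,  20.9]), array([ 40.1, 100. ]), 4.8, array([437.5,  37.4, 277.4])) [227.53289519 304.98505947]
 hi (1039, array([548.3,  16.3]), array([ 38.5, 140.1]), 4.2, array([547.1, -30.4, 119.6]))
   (305, array([552.3, -39.8]), array([38.5, 27.3]), 5.3, array([547.6, -37.2, 116.5])) (759, array([551.6, -39.8]), array([40.4, 28.4]), 2.4, array([549.9, -40. , 118.3]))
   (247, array([541.5,  68.8]), array([24.4, 39.3]), 76.8, array([538.5,  67.3, 116.7])) (534, array([541.8,  69.5]), array([25.6, 38.9]), 79.0, array([537.7,  71. , 118.5]))
go [-1.72 10.93 -0.09] spin 0.1
```

View pics/wrist3.png

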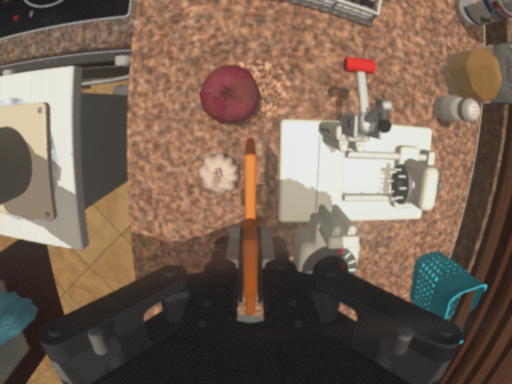

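```bash
cat >> h.py <<'E'
def platefit(c,yaw,box,mi=0):
    im,d,W=cloud(c);m=masks(im)[mi]
    x0,x1,y0,y1,z0,z1=box
    k=m&(W[...,0]>x0)&(W[...,0]<x1)&(W[...,1]>y0)&(W[...,1]<y1)&(W[...,2]>z0)&(W[...,2]<z1)
    P=W[k]; s=ctrl.read_state(); q=(P[:,:2]-s['eef_pos'][:2])
    n=q@[np.cos(yaw),np.sin(yaw)]; t=q@[-np.sin(yaw),np.cos(yaw)]; z=P[:,2]-s['eef_pos'][2]
    print(c,'n: -y/+y/tilt; t range',np.round(np.percentile(t,[1,99]),1),'z range',np.round(np.percentile(z,[1,99]),1))
    for a in range(-130,10,20):
        j=(z>a)&(z<a+20)
        if j.sum()>5: print(a,j.sum(),np.round(np.percentile(n[j],[5,50,95]),1),np.round(np.percentile(t[j],[2,98]),1))
E
python3 - <<'E'
from h import *
platefit('side',np.radians(4.1),(400,480,-60,100,150,340))
E
```

```text
side n: -y/+y/tilt; t range [-37.   48.4] z range [-123.2   -2.3]
-130 49 [-3.5 -2.7 -1. ] [-44.8  46.1]
-110 30 [-3.  -2.2  1.8] [30.9 48.7]
-90 38 [-4.  -2.9  2.3] [-9.7 47.5]
-70 28 [-3.3 -2.5  2. ] [33.6 47.4]
-50 55 [-3.5 -2.5  0.8] [-2.1 47.2]
-30 36 [-4.2 -0.7  3. ] [ 7.4 44.1]
-10 15 [-3.5 -1.4  1.8] [ 3.8 13.6]
```

Run:
```python
from h import *
go(548.5,18,265,np.radians(94.1))
```

```text
go [-1.57 10.88  3.91] spin 0.2
```

>>> play_rows(targets=[[1, -0.5, 3, 0, 0], [1, -1, 6, 0, 0], [1, -1.5, 9, 0, 0], [1, -1.55, 10.9, 0, 0], [1, -1.55, 10.9, 0, 0], [1, -1.55, 10.9, 2, 0], [1, -1.55, 10.9, 3.9, 0], [1, -1.55, 10.9, 3.9, 0], [1, -1.55, 10.9, 3.9, 0]])

```text
clock: 10.45
eef_pos: [548.1, 16.9, 265.4]
tool_rot: [-3.141, -0.0, 1.644]
force: [0.5, 0.1, -1.1]
width: 6.8
gripper_force: 60.0
```

Run:
```python
from h import *
platefit('side',np.radians(4.1),(500,600,-60,85,120,340))
im,d,W=cloud('side');save(cv2.resize(im[130:280,190:340],(600,600),interpolation=cv2.INTER_CUBIC),'s4.png')
go(548.5,18,265,np.radians(94.1))
```

```text
side n: -y/+y/tilt; t range [-50.6  47.7] z range [-124.7   -2.8]
-130 59 [-3.9 -3.1 -1.1] [-47.   45.4]
-110 29 [-4.1 -2.8  1.1] [-50.5  47.6]
-90 40 [-4.6 -3.4 -0.1] [-49.8  47.9]
-70 33 [-4.2 -2.9  1. ] [-50.1  46.6]
-50 83 [-4.5 -2.9  1.6] [-50.3  47.4]
-30 28 [-4.5 -1.8  1.4] [-16.4  46.7]
-10 9 [-4.3 -1.7  1.3] [ 8.5 13. ]
go [ 0.14 -0.05  0.12] spin 0.0
```

View pics/s4.png

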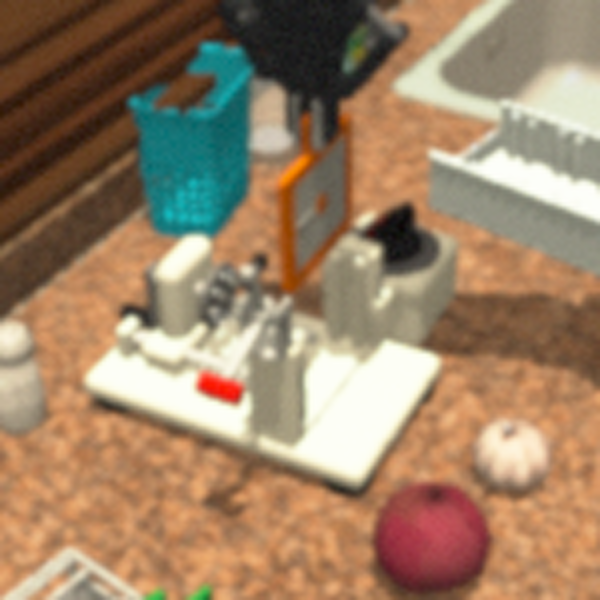

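>>> play_rows(targets=[[1, 0.1, 0.05, 1, 0], [1, 0.1, 0.05, 2, 0], [1, 0.1, 0.05, 3, 0], [1, 0.1, 0.05, 4, 0], [1, 0.1, 0.05, 5, 0], [1, 0.1, 0.05, 6, 0], [1, 0.1, 0.05, 7, 0]])

```text
clock: 11.25
eef_pos: [549.1, 17.0, 194.1]
tool_rot: [-3.141, -0.0, 1.642]
force: [0.1, -0.6, -1.1]
width: 6.6
gripper_force: 60.1
```

>>> play_rows(targets=[[1, 0, 0, 1, 0], [1, 0, 0, 2, 0], [1, 0, 0, 2.7, 0], [1, 0, 0, 3.1, 0], [1, 0, 0, 3.4, 0], [1, 0, 0, 3.6, 0]])

```text
clock: 11.85
eef_pos: [549.9, 16.9, 160.2]
tool_rot: [3.14, 0.001, 1.642]
force: [-3.8, -1.2, 20.8]
width: 6.5
gripper_force: 63.2
```

>>> play_rows(targets=[[1, 0, 0, -0.1, 0], [0.6, 0, 0, -0.1, 0], [0.4, 0, 0, -0.1, 0], [0.4, 0, 0, -0.1, 0], [0.4, 0, 0, -2, 0], [0.4, 0, 0, -6, 0], [0.4, 0, 0, -10, 0], [0.4, 0, 0, -14, 0], [0.4, 0, 0, -14, 0]])

```text
clock: 12.75
eef_pos: [552.4, 17.8, 304.6]
tool_rot: [3.131, 0.0, 1.642]
force: [0.0, 0.3, 0.7]
width: 50.9
gripper_force: 0.0
```

Run:
```python
from h import *
for c in ('side','wrist'):
    im,d,W=cloud(c);o,g=masks(im);
    b,g,r=[im[...,i].astype(int) for i in (2,1,0)]
    print(c,rect(W,500,600,-60,85,60,200,o),rect(W,500,600,-60,85,145,200,o),rect(W,500,600,-60,85,110,145,o))
    k=o&(W[...,0]>500)&(W[...,0]<600)&(abs(W[...,1]-15)<60);print(np.nanpercentile(W[k][:,2],[1,50,99]))
    print('red',rect(W,480,640,110,200,100,235,(r>g+60)&(r>b+60)))
    print('dial',rect(W,500,620,-160,-60,92,130,(r<100)|(r>g+40)))
go(537.5,150,250,np.radians(94.1))
```

```text
side (160, array([547.3,  18.7]), array([ 18.8, 128.3]), 14.0, array([547.6,  14.7, 130.4])) (43, array([543.8,  40. ]), array([10.9, 84.9]), 12.8, array([547.5,  19. , 155.8])) (101, array([550.3,   6.7]), array([17.7, 96.1]), 13.1, array([547.7,  14.6, 129.3]))
[ 39.4728872  129.36017292 159.09797149]
red (67, array([537.8, 152.2]), array([29.1, 13.7]), 1.2, array([535.3, 154.4, 135.3]))
dial (61, array([ 558.3, -109.2]), array([46.5, 13.5]), 72.8, array([ 554.7, -107.8,  101.7]))
wrist (640, array([547.8,  11.6]), array([  8.4, 102.5]), 3.8, array([547.1,  18. , 131.4])) (294, array([547.6,  13.6]), array([ 8.4, 30.9]), 4.0, array([547.4,  13.6, 157.7])) (346, array([547.7,  11.6]), array([  5.5, 102.5]), 3.7, array([546.9,  35. , 130.3]))
[120.47793013 131.36964611 159.31213729]
red (488, array([537.1, 149.3]), array([31.3, 14.9]), 3.5, array([537.4, 148.4, 136.1]))
dial (347, array([ 555.9, -110.2]), array([44.9, 11.1]), 73.5, array([ 555.9, -106.1,  106.5]))
go [13.36 -0.26  4.99] spin -0.0
```

>>> play_rows(targets=[[0, 4, 0, 0, 0], [0, 9, -0.1, 0, 0], [0, 13.3, -0.25, 0, 0], [0, 13.3, -0.25, 3, 0], [0, 13.3, -0.25, 8, 0], [0, 13.3, -0.25, 13, 0], [0, 13.3, -0.25, 16.3, 0], [0, 13.3, -0.25, 16.6, 0], [0, 13.3, -0.25, 16.6, 0]])

```text
clock: 13.75
eef_pos: [536.4, 149.4, 132.1]
tool_rot: [-3.139, 0.0, 1.643]
force: [-0.4, -0.2, 0.0]
width: 85.1
gripper_force: 0.0
```

>>> play_rows(targets=[[1, 0, 0, 0, 0], [1, 0, 0, 0, 0], [1, 0, 0, 0, 0], [1, 0, 0, 0, 0], [1, 0, 0, 0, 0], [1, 0, 0, 0, 0]])

```text
clock: 14.35
eef_pos: [539.6, 149.7, 134.9]
tool_rot: [3.136, -0.001, 1.641]
force: [3.6, 0.0, 5.9]
width: 31.0
gripper_force: 59.4
```

>>> play_rows(targets=[[1, 0.3, 0, -1, 0], [1, 0.35, 0, -2, 0], [1, 0.15, 0, -3.2, 0], [1, -0.1, 0, -4.25, 0], [1, -0.5, 0, -5.1, 0], [1, -1.0, 0, -5.85, 0], [1, -2.4, 0, -7.1, 0], [1, -4.0, 0, -7.9, 0], [1, -5.3, 0, -8.2, 0], [1, -6.0, 0, -8.2, 0]])

```text
clock: 15.35
eef_pos: [543.8, 91.0, 217.2]
tool_rot: [3.135, -0.003, 1.641]
force: [3.5, 3.8, 5.8]
width: 30.2
gripper_force: 59.4
```

>>> play_rows(targets=[[1, 0, 0, 0, 0], [1, 0, 0, 0, 0]])

```text
clock: 15.55
eef_pos: [543.8, 90.8, 217.0]
tool_rot: [3.135, -0.002, 1.641]
force: [2.0, 2.5, 6.3]
width: 30.4
gripper_force: 59.0
```

Now release, rise and look.

>>> play_rows(targets=[[0.4, 0, 0, 0, 0], [0, 0, 0, 0, 0], [0, 0, 0, 0, 0], [0, 0, 0, -3, 0], [0, 0, 0, -7, 0], [0, 0, 0, -10, 0], [0, 0, 0, -10, 0]])

```text
clock: 16.25
eef_pos: [543.3, 90.4, 319.0]
tool_rot: [3.134, -0.001, 1.642]
force: [-0.4, 0.1, -0.5]
width: 85.3
gripper_force: 0.0
```

Run:
```python
from h import *
for c in ('side','wrist'):
    im,d,W=cloud(c);o,g=masks(im);save(im,c+'5.png')
    b,g,r=[im[...,i].astype(int) for i in (2,1,0)]
    print('red',rect(W,480,640,50,200,170,235,(r>g+60)&(r>b+60)))
    print('tab',rect(W,500,600,-60,60,145,170,o))
    print('dial',rect(W,500,620,-160,-60,92,130,(r<100)|(r>g+40)))
    print('dialhi',rect(W,500,620,-160,-60,103,130,(r<100)|(r>g+40)))
    print('hous',rect(W,480,640,-180,-60,68,80))
go(557.2,-110.3,200,np.radians(94.1))
```

```text
red (78, array([543.3,  93.3]), array([31.1, 14. ]), 2.8, array([540.9,  95.3, 215.8]))
tab (44, array([549.5,  15.6]), array([ 8.5, 31.3]), 0.4, array([547.9,  18.7, 154.6]))
dial (64, array([ 556.7, -110.1]), array([46.5, 12.7]), 72.5, array([ 555.9, -105.6,  102.5]))
dialhi (32, array([ 555.9, -110.4]), array([45.5, 11.3]), 77.1, array([ 556.2, -106.1,  106.9]))
hous (189, array([ 554.7, -104.4]), array([82. , 91.7]), 7.5, array([ 531. , -102.5,   74.1]))
red (753, array([542.1,  91. ]), array([31.5, 14.4]), 3.6, array([541.7,  92.3, 218.4]))
tab (155, array([548.7,  12.7]), array([ 6.4, 31.4]), 4.0, array([548.4,  12.7, 158.5]))
dial (265, array([ 556.8, -108.3]), array([42.9, 11. ]), 74.3, array([ 556.7, -103. ,  106.6]))
dialhi (187, array([ 556.9, -108.5]), array([42.7, 10.7]), 73.3, array([ 557. , -106.3,  107.2]))
hous (1386, array([ 555.9, -104.5]), array([86.4, 92.2]), 4.4, array([ 557.2, -100.1,   74.7]))
go [-20.03   0.18  11.53] spin -0.0
```

View pics/wrist5.png

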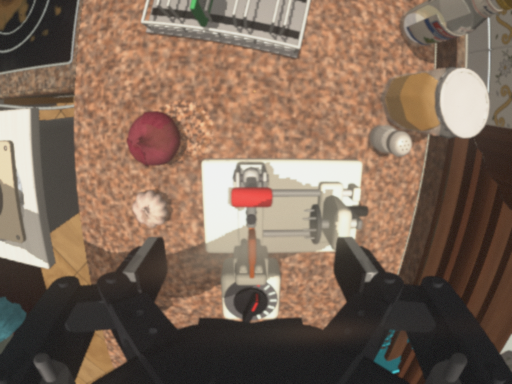

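Run:
```python
from h import *
go(556.8,-109.8,200,np.radians(73))
```

```text
go [-19.98   0.14  11.53] spin 21.1
```

>>> play_rows(targets=[[0.5, -4, 0, 0, 5], [0.5, -9, 0.1, 0, 13], [0.5, -14, 0.1, 0, 21], [0.5, -19, 0.15, 0, 21], [0.5, -20, 0.15, 3, 21], [0.5, -20, 0.15, 8, 21], [0.5, -20, 0.15, 11.5, 21], [0.5, -20, 0.15, 11.5, 21]])

```text
clock: 17.15
eef_pos: [552.2, -109.5, 194.1]
tool_rot: [-3.128, 0.002, 1.276]
force: [-0.6, -0.3, -0.3]
width: 42.7
gripper_force: 0.0
```

Run:
```python
from h import *
im,d,W=cloud('wrist')
b,g,r=[im[...,i].astype(int) for i in (2,1,0)]
print('dialhi',rect(W,500,620,-160,-60,103,115,(r<100)|(r>g+40)))
print('hous',rect(W,480,640,-180,-60,68,80))
go(556.8,-109.8,106,np.radians(73))
```

```text
dialhi (899, array([ 561.3, -110.2]), array([46.2, 10.9]), 71.8, array([ 561.5, -108.8,  112.1]))
hous (4931, array([ 561.2, -104.9]), array([88.2, 93.4]), 3.8, array([558.8, -88.6,  79. ]))
go [0.04 0.29 9.11] spin 0.1
```

>>> play_rows(targets=[[0.5, 0, 0.3, 2, 0], [0.5, 0, 0.3, 4, 0], [0.5, 0, 0.3, 4, 0], [0.5, 0, 0.3, 4, 0]])

```text
clock: 17.6
eef_pos: [560.9, -110.4, 161.6]
tool_rot: [3.14, -0.0, 1.276]
force: [-0.6, -0.1, 0.3]
width: 42.9
gripper_force: 0.0
```

Run:
```python
from h import *
s=ctrl.read_state();print(s['eef_pos'],s['tool_rot'])
im,d,W=cloud('wrist')
b,g,r=[im[...,i].astype(int) for i in (2,1,0)]
print('dialhi',rect(W,500,620,-160,-60,103,115,(r<100)|(r>g+40)))
go(557.3,-110,106,np.radians(72.6))
```

```text
[ 560.93255459 -110.4412528   161.56387108] [ 3.13997331e+00 -2.06900719e-04  1.27592067e+00]
dialhi (1173, array([ 558.6, -110. ]), array([45.9, 10.8]), 73.3, array([ 559.3, -107.9,  109.3]))
go [-0.06 -0.4   5.59] spin 0.5
```

>>> play_rows(targets=[[0.5, 0, -0.3, 2, 0], [0.5, 0, -0.3, 4, 0], [0.5, 0, -0.3, 5.4, 0], [0.5, 0, -0.3, 5.4, 0], [1, 0, -0.3, 5.4, 0], [1, 0, -0.3, 5.4, 0], [1, 0, -0.3, 5.4, 0], [1, 0, -0.3, 5.4, 0]])

```text
clock: 18.45
eef_pos: [558.7, -109.6, 109.4]
tool_rot: [3.138, -0.0, 1.275]
force: [-3.3, 0.5, 17.5]
width: 9.8
gripper_force: 65.5
```

>>> play_rows(targets=[[1, 0, 0, -0.1, 5], [1, 0, 0, -0.1, 11], [1, 0, 0, -0.1, 17], [1, 0, 0, -0.1, 23], [1, 0, 0, -0.1, 29], [1, 0, 0, -0.1, 35], [1, 0, 0, -0.1, 41], [1, 0, 0, -0.1, 46], [1, 0, 0, -0.1, 46]])

```text
clock: 19.35
eef_pos: [559.4, -110.2, 109.5]
tool_rot: [3.138, -0.004, 0.471]
force: [0.6, -0.7, 7.6]
width: 9.7
gripper_force: 64.2
```

>>> play_rows(targets=[[1, 0, 0, 0, 5], [1, 0, 0, 0, 11], [1, 0, 0, 0, 17], [1, 0, 0, 0, 23], [1, 0, 0, 0, 29], [1, 0, 0, 0, 35], [1, 0, 0, 0, 41], [1, 0, 0, 0, 46], [1, 0, 0, 0, 46], [1, 0, 0, 0, 46]])

```text
clock: 20.35
eef_pos: [559.4, -111.1, 109.5]
tool_rot: [3.142, -0.005, -0.33]
force: [0.3, -2.2, 8.5]
width: 10.0
gripper_force: 63.0
```

>>> play_rows(targets=[[0.7, 0, 0, 0, 0], [0.5, 0, 0, 0, 0], [0.5, 0, 0, 0, 0], [0.5, 0, 0, -3, 0], [0.5, 0, 0, -8, 0], [0.5, 0, 0, -13, 0], [0.5, 0, 0, -18, 0], [0.5, 0, 0, -20, 0], [0.5, 0, 0, -20, 0]])

```text
clock: 21.25
eef_pos: [559.1, -110.1, 311.0]
tool_rot: [-3.14, -0.007, -0.33]
force: [0.6, -0.1, -0.4]
width: 42.8
gripper_force: 0.0
```

Run:
```python
from h import *
for c in ('wrist','side'):
    im,d,W=cloud(c)
    b,g,r=[im[...,i].astype(int) for i in (2,1,0)]
    print('dialhi',rect(W,500,620,-160,-60,100,115,(r<100)|(r>g+40)),rect(W,500,620,-160,-60,100,115,(r>g+40)))
save(im,'s6.png')
im,d,W=cloud('side');b,g,r=[im[...,i].astype(int) for i in (2,1,0)]
print('red',rect(W,480,640,50,200,170,235,(r>g+60)&(r>b+60)))
print('caddy',rect(W,380,680,-440,-200,35,70))
go(471.2,322,300,np.radians(82.3))
```

```text
dialhi (395, array([ 557.2, -110.1]), array([10.2, 46.3]), 71.3, array([ 557.7, -110.3,  106.7])) (76, array([ 570.2, -115.2]), array([ 4.4, 18.1]), 71.2, array([ 570.1, -115.2,  107. ]))
dialhi (44, array([ 557.4, -109.1]), array([11.1, 46.6]), 71.5, array([ 555.7, -106.6,  105. ])) (10, array([ 571.4, -113.7]), array([16.3,  7.5]), 5.3, array([ 570. , -113. ,  107.5]))
red (78, array([543.1,  93.2]), array([31.4, 13.1]), 7.7, array([541.3,  95.4, 216.1]))
caddy (773, array([ 497.4, -321.8]), array([132.7, 212.5]), 82.2, array([ 488.5, -288.7,   50. ]))
go [-22.03 -38.04   0.65] spin -101.2
```

>>> play_rows(targets=[[0.5, -2, -3, 0, -8], [0.5, -6, -10, 0, -16], [0.5, -8, -14, 0, -25], [0.5, -10.5, -18, 0, -33], [0.5, -12.5, -22, 0, -42], [0.5, -15, -26, 0, -50], [0.5, -17, -30, 0, -59], [0.5, -19.5, -34, 0, -67], [0.5, -22, -38, 0.5, -75], [0.5, -22, -38, 0.5, -83]])

```text
clock: 22.4
eef_pos: [467.4, 329.1, 299.6]
tool_rot: [-3.135, -0.0, 1.136]
force: [-0.3, 0.1, -0.1]
width: 42.7
gripper_force: 0.0
```

Run:
```python
from h import *
go(471.2,322,280,np.radians(82.3))
```

```text
go [-0.48  0.66  1.95] spin -17.2
```

>>> play_rows(targets=[[0.5, -0.5, 0.6, 1, -8], [0.5, -0.5, 0.6, 2, -17], [0.5, -0.5, 0.6, 2, -17], [0.5, -0.5, 0.6, 2, -17], [0.5, -0.5, 0.6, 2, -17]])

```text
clock: 22.9
eef_pos: [475.5, 314.0, 282.0]
tool_rot: [-3.141, 0.0, 1.413]
force: [0.2, 1.1, -0.3]
width: 42.5
gripper_force: 0.0
```

Run:
```python
from h import *
im,d,W=cloud('wrist');o,g=masks(im);s=ctrl.read_state();print(s['eef_pos'],s['tool_rot'])
print(rect(W,380,600,260,400,80,145,g),rect(W,380,600,260,400,118,145,g))
go(471.2,321.5,133,np.radians(82.3))
```

```text
[475.55338689 314.1298964  282.25048423] [ 3.14154114e+00 -1.72370893e-04  1.41337592e+00]
(604, array([472. , 321.1]), array([99.5,  7.4]), 80.9, array([473.3, 327.8, 110.2])) (290, array([472. , 321.1]), array([31.5,  7.4]), 80.9, array([472.4, 322.3, 136. ]))
go [ 0.66 -0.55 14.93] spin -1.3
```

>>> play_rows(targets=[[0.5, 0.65, -0.5, 2, -1.3], [0.5, 0.65, -0.5, 6, -1.3], [0.5, 0.65, -0.5, 8, -1.3], [0.5, 0.65, -0.5, 8, -1.3], [0.5, 0.65, -0.5, 8, -1.3]])

```text
clock: 23.45
eef_pos: [471.9, 321.6, 202.8]
tool_rot: [3.141, -0.001, 1.437]
force: [0.2, -0.2, -0.3]
width: 42.8
gripper_force: 0.0
```

Run:
```python
from h import *
s=ctrl.read_state();print(s['eef_pos'],s['tool_rot'])
go(471.4,321.5,133,np.radians(82.3))
```

```text
[471.94511393 321.59944787 202.81869963] [ 3.14097999e+00 -5.69675964e-04  1.43731547e+00]
go [-0.02 -0.06  6.98] spin 0.1
```

>>> play_rows(targets=[[0.5, 0, 0, 3, 0], [0.5, 0, 0, 6, 0], [0.5, 0, 0, 7, 0], [0.5, 0, 0, 7, 0], [1, 0, 0, 7, 0], [1, 0, 0, 7, 0], [1, 0, 0, 7, 0], [1, 0, 0, 7, 0]])

```text
clock: 24.25
eef_pos: [472.5, 321.9, 133.9]
tool_rot: [3.139, -0.002, 1.438]
force: [0.1, -0.4, 7.4]
width: 7.0
gripper_force: 60.8
```

>>> play_rows(targets=[[1, 0, 0, -1, 0], [1, 0, 0, -3, 0], [1, 0, 0, -6, 0], [1, 0, 0, -9, 0], [1, 0, 0, -12, 0], [1, 0, 0, -15, 0], [1, 0, 0, -18, 0], [1, 0, 0, -20, 0], [1, 0, 0, -20, 0]])

```text
clock: 25.15
eef_pos: [472.7, 322.1, 336.0]
tool_rot: [3.137, -0.005, 1.438]
force: [-0.1, -0.3, -0.6]
width: 7.1
gripper_force: 59.8
```

Run:
```python
from h import *
s=ctrl.read_state();print(s['eef_pos'],s['width'],s['force'])
platefit('side',np.radians(-7.5),(420,520,240,400,180,360),1)
im,d,W=cloud('side');print('caddy',rect(W,380,680,-440,-200,35,70))
im,d,W=cloud('top');print('caddy',rect(W,380,680,-440,-200,35,70))
go(430,0,340,np.radians(90))
```

```text
[472.73612744 322.13237501 335.96372908] 7.147028921897183 [-0.08511491 -0.32521832 -0.60359458]
side n: -y/+y/tilt; t range [-47.6  49.5] z range [-115.5    1.8]
-130 77 [-2.6 -1.6 -0.5] [-39.   42.9]
-110 98 [-2.8 -1.4 -0.2] [-46.6  49. ]
-90 80 [-3.3 -1.7 -0.5] [-45.8  49.6]
-70 84 [-3.2 -1.8 -0.4] [-47.9  49. ]
-50 125 [-2.7 -1.7 -0.5] [-47.4  48.8]
-30 149 [-3.1 -1.4  2.7] [-47.   48.2]
-10 23 [-3.2 -1.4  2.6] [ 0.6 15.2]
caddy (770, array([ 496.5, -320. ]), array([130.3, 211.6]), 82.8, array([ 488.7, -354.2,   50.1]))
caddy (576, array([ 497.9, -322.9]), array([126.5, 214.6]), 82.5, array([ 492.8, -365.1,   56.7]))
go [-32.32   0.18  -0.81] spin -7.6
```

Run:
```python
from h import *
go(472.2,-318.3,330,np.radians(82.7))
```

```text
go [-63.31   8.58   0.22] spin -0.3
```

>>> play_rows(targets=[[1, -2, 0.3, 0, 0], [1, -6, 0.8, 0, 0], [1, -10, 1.4, 0, 0], [1, -14, 1.9, 0, 0], [1, -18, 2.4, 0, 0], [1, -22, 3, 0, 0], [1, -26, 3.5, 0, 0], [1, -30, 4, 0, 0], [1, -33, 4.5, 0, 0], [1, -34, 4.6, 0, 0]])

```text
clock: 26.3
eef_pos: [471.0, -25.9, 330.9]
tool_rot: [-3.139, 0.002, 1.432]
force: [0.2, -0.5, -0.6]
width: 6.7
gripper_force: 59.7
```

Run:
```python
from h import *
go(472.2,-318.3,320,np.radians(82.7))
```

```text
go [-28.94   4.16   1.14] spin -0.6
```

>>> play_rows(targets=[[1, -4, 0.6, 0, 0], [1, -8, 1.1, 0, 0], [1, -12, 1.7, 0, -0.5], [1, -16, 2.3, 0, -0.5], [1, -20, 2.9, 0.5, -0.5], [1, -24, 3.5, 1, -0.5], [1, -27, 3.9, 1, -0.5], [1, -28.9, 4.15, 1, -0.5], [1, -28.9, 4.15, 1, -0.5], [1, -28.9, 4.15, 1, -0.5]])

```text
clock: 27.3
eef_pos: [475.0, -312.5, 321.0]
tool_rot: [-3.14, -0.002, 1.447]
force: [0.1, 0.7, -1.4]
width: 7.1
gripper_force: 59.7
```

Run:
```python
from h import *
s=ctrl.read_state();print(s['eef_pos'],s['width'],s['tool_rot'])
platefit('side',np.radians(-7.3),(420,530,-400,-240,150,360),1)
im,d,W=cloud('side');print('caddy',rect(W,380,680,-440,-200,35,70))
im,d,W=cloud('wrist');print('caddy',rect(W,380,680,-440,-200,30,70),rect(W,380,680,-440,-200,50,70));save(im,'w7.png')
np.save('w7.npy',W)
```

```text
[ 474.98163012 -312.46101846  320.99502467] 7.124434455772573 [-3.13974433e+00 -2.15329831e-03  1.44729317e+00]
side n: -y/+y/tilt; t range [-45.4  48.2] z range [-118.9   -1.5]
-130 24 [-4.4 -3.3 -2. ] [-32.   42.4]
-110 15 [-4.  -3.1 -1.2] [30.6 47.4]
-90 16 [-4.1 -3.1 -1.2] [ 6.5 48.6]
-70 16 [-3.6 -2.8 -1.5] [-23.5  47.9]
-50 34 [-5.  -3.1 -1.5] [-44.5  47.8]
-30 21 [-4.4 -2.7 -0.6] [ 7.7 43.7]
caddy (772, array([ 496. , -323.2]), array([133.3, 214.4]), 82.7, array([ 489.4, -282.8,   49.9]))
caddy (3826, array([ 497. , -322.7]), array([126.2, 213.1]), 82.5, array([ 502.5, -361. ,   58.6])) (2703, array([ 496.6, -322.4]), array([126.2, 212. ]), 82.4, array([ 501.2, -355.6,   60.8]))
```

View pics/w7.png

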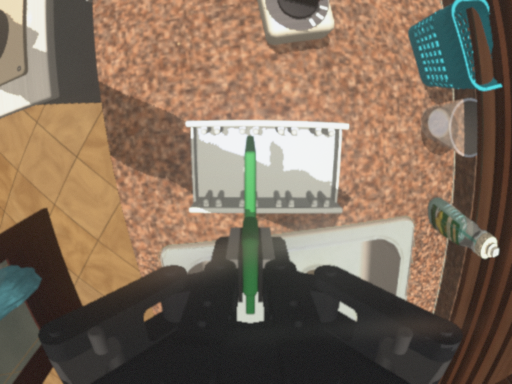

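Run:
```python
from h import *
W=np.load('w7.npy');a=np.radians(-7.5);q=W[...,:2]-[496.8,-322.6]
u=q@[np.cos(a),np.sin(a)];t=q@[-np.sin(a),np.cos(a)];z=W[...,2]
for lo,hi in((-53,-47),(44,53)):
    k=(t>lo)&(t<hi)&(z>52)&(z<62)&(abs(u)<110)
    h,_=np.histogram(u[k],np.arange(-110,112,4));print(lo,dict(zip(range(-108,112,4),h.tolist())))
s=ctrl.read_state();print(s['eef_pos']);go(472.0,-319.5,250,np.radians(82.5))
```

```text
-53 {-108: 0, -104: 0, -100: 0, -96: 0, -92: 0, -88: 4, -84: 7, -80: 13, -76: 0, -72: 0, -68: 7, -64: 9, -60: 4, -56: 0, -52: 0, -48: 0, -44: 0, -40: 0, -36: 8, -32: 6, -28: 0, -24: 0, -20: 0, -16: 0, -12: 6, -8: 0, -4: 0, 0: 0, 4: 0, 8: 0, 12: 9, 16: 11, 20: 5, 24: 0, 28: 2, 32: 12, 36: 8, 40: 0, 44: 0, 48: 0, 52: 0, 56: 0, 60: 0, 64: 9, 68: 8, 72: 0, 76: 0, 80: 8, 84: 10, 88: 3, 92: 0, 96: 0, 100: 0, 104: 0, 108: 0}
44 {-108: 0, -104: 0, -100: 0, -96: 0, -92: 0, -88: 4, -84: 21, -80: 13, -76: 0, -72: 0, -68: 20, -64: 25, -60: 1, -56: 0, -52: 0, -48: 0, -44: 0, -40: 0, -36: 14, -32: 21, -28: 4, -24: 0, -20: 13, -16: 24, -12: 10, -8: 0, -4: 0, 0: 0, 4: 0, 8: 0, 12: 6, 16: 21, 20: 13, 24: 0, 28: 0, 32: 23, 36: 14, 40: 0, 44: 0, 48: 0, 52: 0, 56: 0, 60: 0, 64: 22, 68: 15, 72: 1, 76: 0, 80: 15, 84: 16, 88: 5, 92: 0, 96: 0, 100: 0, 104: 0, 108: 0}
[ 475.45336528 -311.90409509  321.87142911]
go [-0.81 -0.25  7.19] spin 0.5
```

>>> play_rows(targets=[[1, -0.7, -0.25, 1, 0.5], [1, -0.7, -0.25, 4, 0.5], [1, -0.7, -0.25, 7, 0.5], [1, -0.7, -0.25, 10, 0.5], [1, -0.7, -0.25, 11.5, 0.5], [1, -0.7, -0.25, 11.5, 0.5], [1, -0.7, -0.25, 11.5, 0.5]])

```text
clock: 28.15
eef_pos: [471.6, -320.5, 207.2]
tool_rot: [-3.141, 0.0, 1.438]
force: [-0.0, 0.7, -0.2]
width: 6.9
gripper_force: 59.6
```

Run:
```python
from h import *
s=ctrl.read_state();print(s['eef_pos'],s['width'],s['tool_rot'])
platefit('side',np.radians(-7.5),(420,530,-400,-240,70,360),1)
im,d,W=cloud('side');print('caddy',rect(W,380,680,-440,-200,35,65,~masks(im)[1]))
go(472.0,-318.5,130,np.radians(82.5))
```

```text
[ 471.63949789 -320.54263397  207.15566185] 6.880099152162455 [-3.14146451e+00  3.69534762e-05  1.43801317e+00]
side n: -y/+y/tilt; t range [-38.   50.1] z range [-121.2   -2.5]
-130 22 [-4.2 -3.  -1.7] [-21.6  45.4]
-110 15 [-4.2 -2.4 -0.5] [33.7 51.7]
-90 13 [-3.8 -3.  -2.1] [34.5 49.8]
-70 11 [-3.8 -2.9 -2.1] [37.1 49. ]
-50 28 [-3.9 -3.1 -1.3] [-37.8  49. ]
-30 17 [-4.7 -2.5 -0.1] [-25.4  47.2]
-10 6 [-4.4 -3.   0.3] [10.  16.3]
caddy (709, array([ 496.4, -321.5]), array([129.7, 211.2]), 82.4, array([ 481.4, -274.9,   49.9]))
go [ 0.25 -0.08  7.82] spin -0.1
```

>>> play_rows(targets=[[1, 0.15, 0, 1, 0], [1, 0.15, 0, 2, 0], [1, 0.15, 0, 3, 0], [1, 0.15, 0, 4, 0], [1, 0.15, 0, 5, 0], [1, 0.15, 0, 6, 0], [1, 0.15, 0, 6.8, 0]])

```text
clock: 28.95
eef_pos: [471.6, -318.9, 138.0]
tool_rot: [-3.141, -0.0, 1.438]
force: [1.4, 0.1, -0.5]
width: 6.5
gripper_force: 59.7
```

>>> play_rows(targets=[[1, 0, 0, 0.4, 0], [1, 0, 0, 0.8, 0], [1, 0, 0, 1.1, 0]])

```text
clock: 29.25
eef_pos: [472.7, -319.4, 129.8]
tool_rot: [3.14, 0.001, 1.438]
force: [-3.5, 3.7, 33.6]
width: 6.9
gripper_force: 64.7
```

Bottomed at 130, as expected. Next I release, rise and check.

>>> play_rows(targets=[[1, 0, 0, -0.2, 0], [0.7, 0, 0, -0.2, 0], [0.5, 0, 0, -0.2, 0], [0.5, 0, 0, -0.2, 0], [0.5, 0, 0, -3, 0], [0.5, 0, 0, -8, 0], [0.5, 0, 0, -13, 0], [0.5, 0, 0, -17, 0], [0.5, 0, 0, -17, 0]])

```text
clock: 30.15
eef_pos: [474.7, -320.9, 304.2]
tool_rot: [3.131, 0.005, 1.438]
force: [0.4, -0.2, -0.3]
width: 43.0
gripper_force: 0.0
```

Run:
```python
from h import *
im,d,W=cloud('wrist');g=masks(im)[1]
print(rect(W,400,560,-400,-240,60,145,g),rect(W,400,560,-400,-240,115,145,g),rect(W,400,560,-400,-240,90,112,g))
k=g&(abs(W[...,0]-472)<60)&(abs(W[...,1]+319)<80);print(np.nanpercentile(W[k][:,2],[1,50,99]))
im,d,W=cloud('side');o,g=masks(im);save(cv2.resize(im[130:370,170:390],(550,600),interpolation=cv2.INTER_CUBIC),'s8.png')
k=g&(abs(W[...,0]-472)<60)&(abs(W[...,1]+319)<80);print(np.nanpercentile(W[k][:,2],[1,50,99]))
print('caddy',rect(W,380,680,-440,-200,35,62,~g))
b,g2,r=[im[...,i].astype(int) for i in (2,1,0)]
print('red',rect(W,480,640,50,200,170,235,(r>g2+60)&(r>b+60)),'tab',rect(W,500,600,-60,60,145,170,o))
print(ctrl.search_frame('side','plate_blue')[:1],ctrl.search_frame('side','plate_white')[:1])
```

```text
(410, array([ 469.9, -318.4]), array([98.,  7.]), 82.2, array([ 470.8, -311.9,  102.3])) (183, array([ 470.2, -319.2]), array([31.2,  7. ]), 84.6, array([ 469.8, -317.9,  128.9])) (226, array([ 469.7, -318.3]), array([98. ,  5.4]), 82.3, array([ 472.5, -297. ,  101.3]))
[  8.03407076 102.14892426 130.38355489]
[ 54.67332989  99.20822033 129.60177088]
caddy (759, array([ 497.3, -321.4]), array([129.6, 212.8]), 82.7, array([ 474.8, -277.7,   50.2]))
red (77, array([543.5,  93.3]), array([31.7, 14.1]), 2.8, array([540. ,  96. , 215.9])) tab (45, array([549.2,  15.6]), array([ 8. , 28.4]), 1.7, array([548.1,  16.7, 154.5]))
[] []
```

View pics/s8.png

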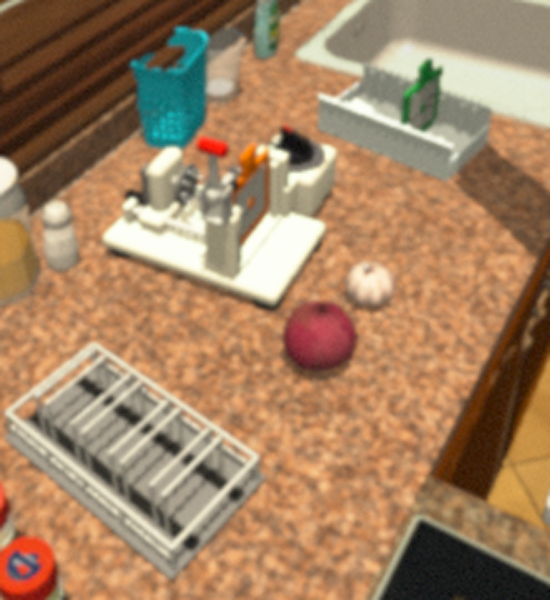

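The rack is empty. Orange is home under the shut clamp at crop (255,190), green stands fully down in the caddy at (423,98), and the dial is at 4. I'm handing the job in.

```bash
python3 -c "
from cell import ctrl
print(ctrl.finish_job())"
```

```text
the job is handed in; nothing more can be done
None
```

The job is handed in: the orange plate is home in the machine with the clamp shut on it, the dial is at 4, and the green plate (the only other one in the rack) stands fully down in the caddy.

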